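# Dock the hand tester and set its dial

## Robot

A 6-joint arm with a two-finger parallel gripper is mounted at the origin on the work surface; the furniture and walls round the work are solid. World frame = base frame: x ahead of the robot, y to its left, z up, the work surface at z = 0. Lengths are in m, angles in rad, forces in N, time in s.
With the tool pointing down it reaches from about 0.375 to 0.925 m from the base axis. Payload 5.7 kg.
Tool frame: the origin (TCP) lies on the mounting face of the last link; the fingertips stand 182 mm ahead of it and the grasp point (between the pads) lies 163 mm ahead of it; z points along the fingers, y is the line along which they close (so a half turn about z gives the same grasp; the last joint's range is limited). The gripper opens to 88 mm and grips with 3 to 60 N. Pads are 20 mm wide; open, the fingers measure 115 mm over their backs; the gripper's body (75 mm by 178 mm) begins 61 mm behind the grasp point.
Start: joints at [-1.338, 0.359, 1.51, -0, 1.272, -0.115], TCP at [0.204, -0.564, 0.405] pointing down, gripper open.
Joint ranges: [-2.97, 2.97], [-1.01, 2.36], [0.21, 2.38], [-0.96, 4.11], [0.2, 2.71], [-2.98, 2.98]. Speed limits (rad/s): [2.39, 2.39, 3.14, 3.14, 3.14, 3.14].

## Interface

Orientations are given as a unit quaternion [w, x, y, z].
In Python, from rig import manip gives the robot as it stands.
- The arm moves only by the tool servo_tool, never from a script. Its argument "commands" is a list that holds one entry, the list of rows, each a list of 5 numbers: the opening, from -1 (shut) to 1 (fully open), then the shift along the tool's x, y, z in m, then the turn about the tool's z in degrees. A call has 1 to 10 rows; each row is the pose to reach, as a shift and turn from the pose commanded when the call began, along the tool's axes at that moment; what a row does not reach only later rows make up. A row lasts 1/10 s, in which the tool goes at most 50 mm and 8.59 degrees, less where a joint would pass 70% of its speed; a pose out of reach is approached as far as the arm can. A call with a gripper value outside its range is refused whole. The fingers move at their own pace and stop on an object; "force" is the grip in N (left out, the last holds). Time passes only in rows, so rows that repeat a pose let the fingers close. It gives the time, the measured TCP pose, the force, the opening and the grip force at its end, in the units of the state.
- manip.observe(): the state, without advancing time (a new reading comes with each control period).
- manip.capture(name): name is "scene" or "top"; returns (picture, depth): 400x640x3 uint8, red, green, blue; 400x640 float32, m along the optical axis (not along the pixel's ray), 0 where there is no reading.
- manip.get_calibration(name): a dict with "camera_matrix" (3x3 intrinsics, pixels), "eye" and "attitude" of the camera in the world. Camera axes: x right, y down, z forward; pixel columns grow to the right and rows downward; lengths in m; the calibration is good to about 2 mm. A picture is of the moment at which its call begins. get_calibration takes no time and is no camera call.
- manip.hand_in(): hands the job in; it is judged then, once.
The state is a dict: "t": time; "q": joint angles; "dq": joint speeds; "joint_torque": joint torques, N m; "eef_pos": TCP position; "tcp_rot": TCP orientation; "wrist_force": force on the tool from outside, world axes, zero at the start; "wrist_torque": the same for the moment, N m; "grip_width": finger opening in m; "grip_force": force on a finger pad.
Only numpy, scipy, OpenCV 4.12 (cv2) and the standard library are available. Lean on these libraries where they do the work, as an engineer would, in place of code of your own. Each camera call takes 0.05 s, during which the arm holds its last target. There are 200 camera calls.

## Task

Lay the hand tester, dial up, in its holder on the bench so that it sits fully down between the stops; set it down gently and let go of it. Then press its push-to-turn dial home and, keeping it pressed, turn it clockwise until the nose points at the round stud, without forcing its lock or running past it, and let it spring up again in that click. Leave the tester seated in the holder and the other things on the bench where they are.

Things in the scene. Friction and masses are not known exactly. Their poses are not given: they have to be found in the camera images.
- tester: hand tester, loose, grey plastic, 180 mm long, 0.35 to 0.6 kg, lying dial up. Origin: centre of its underside; x along it towards the head, z up. Head: x +10 to +90 mm, 80 mm wide, 40 mm high, with the black dial. Handle: x -90 to +10, 56 mm wide, 36 mm high, blank window on top. Heaviest near x -10. Loose on the bench it would spin round with the dial; in the holder it cannot
- grip_point (a point): point inside the tester's handle at tester x -20 mm, 24 mm above its underside: the place to take it across the 56 mm width (a finger on its +y and -y side; the holder is open there)
- dock: holder, fixed on the bench: aluminium plate 206 x 108 mm, 8 mm thick, with dark steel end stops and side cheeks with flared lips, 35 mm high over the bench. Origin: centre of the plate's underside; x towards the end for the head. Cheeks stand beside the head (x +33 to +83 mm) and at the handle's end (x -84 to -64); between them the sides are open
- seat (a point): centre of the top of the holder's plate, 8 mm above the bench: seated, the tester's origin lies here, with the holder's axes, and 2.5 mm of play on each side (about 7 mm at the lips: lower the tester straight down)
- dial_grip (a point): point on the dial's upright axis (tester x +50 mm, y 0), in the middle of its bar grip. The dial: a round skirt 60 mm across and on it a bar grip 14 mm wide, 55 mm long, 18 mm high, pointed at one end (the nose, white line on top). Heights over the tester's underside with the dial up: skirt top 55 mm, this point 64, bar top 73; pressed home all are 8 mm lower
- dial_nose (a point): tip of the dial's nose, 27.5 mm from the dial's axis, at the height of dial_grip; the bar runs along the line from dial_grip to here
- stud (a point): top of the round white stud on the head, 38 mm from the dial's axis: the position to set. The six other positions have thin flat bars instead
- dial (a joint): dial angle in rad, growing clockwise from above, 0 to 4.19 between end stops. Seven clicks 0.698 rad (40 degrees) apart, at 0, 0.698, ...; at 2.793, the fifth, the nose points at the stud. Starts at the first or second. At 0 the nose points 2.094 rad counter-clockwise of the tester's x. Pressed home, about 0.15 N m turns it over a click; let go within 0.2 rad of a click it snaps in and springs up
- dial_push (a joint): height of the dial in m: 0 pressed home on its stop, 0.008 up. Up, the dial is locked (0.1 rad of play); it must be held pressed home while it turns. The spring takes 5 N to start and 9 N when home, then comes the hard stop. The last 2 mm of the press unlock it; the lock must not be forced. It starts up
Things that resemble listed ones, but are neither listed nor needed, are in the scene too. Of the things that look like the dock, the larger one is meant.

How it is judged:
By the outcome, as a careful person would: the job done as asked, in the order asked, and still so for the second after the job is handed in, with the robot touching nothing.
It also fails if it takes over 61 s, if anything falls off the work surface, if the arm or the gripper's body presses on something with over 40 N, if the wrist force passes 120 N, or if a joint passes its speed limit or range.

## Working session

There is one attempt and no reset: what is moved stays moved. The work goes in short steps, Python scripts to look and compute and a tool call to move; the robot and the scene stay as the last step left them, time stands still between calls to the robot, and variables do not carry over. Pictures are saved under pics/ and viewed, at most 10 in all, crops included, and the job is handed in when it is done.

Besides the shell and the picture viewer there is one more tool, called after "Emit:" as name(argument=value, ...) on one line, values as JSON. servo_tool: Moves the arm, as the interface text tells. Its arguments: {"type":"object","properties":{"commands":{"type":"array","items":{"type":"array","items":{"type":"array","items":{"type":"number"}}}},"force":{"type":"number"}},"required":["commands"]}

```bash
mkdir -p pics; ls
python3 - <<'E'
from rig import manip
import cv2,numpy as np
s=manip.observe();print(s)
for n in("scene","top"):
    p,d=manip.capture(n);cv2.imwrite(f"pics/{n}0.png",p[:,:,::-1]);np.savez(f"{n}0.npz",p=p,d=d)
    print(n,manip.get_calibration(n),(d>0).mean())
E
```

```text
pics
{'t': 0.0, 'q': array([-1.33812391e+00,  3.59471594e-01,  1.51141187e+00, -2.07576109e-05,
        1.27253015e+00, -1.15121261e-01]), 'dq': array([-1.42934976e-03, -6.92104569e-04, -7.11742737e-05,  1.20034458e-03,
        6.51676778e-04, -7.05059851e-04]), 'joint_torque': array([ 4.77387366e-04, -5.15378094e+01, -2.70724565e+01,  6.76290155e-02,
        3.50258884e-02, -1.35871510e-04]), 'eef_pos': array([ 0.20438737, -0.56372861,  0.40383703]), 'tcp_rot': array([-9.08327796e-04,  9.84917072e-01,  1.73024660e-01, -6.33839819e-05]), 'wrist_force': array([-0.17391767,  0.10623777,  0.12300195]), 'wrist_torque': array([-0.00101035,  0.00774757,  0.00690626]), 'grip_force': 0.0, 'grip_width': 0.0874026754053873}
scene {'camera_matrix': array([[487.30697391,   0.        , 318.66651932],
       [  0.        , 487.30697391, 193.1168075 ],
       [  0.        ,   0.        ,   1.        ]]), 'eye': array([-0.3799907 ,  0.47372101,  0.53910442]), 'attitude': array([ 0.2536495 , -0.40442014,  0.74626074, -0.46389783])} 0.98687109375
top {'camera_matrix': array([[375.98935455,   0.        , 329.11990283],
       [  0.        , 375.98935455, 196.51116169],
       [  0.        ,   0.        ,   1.        ]]), 'eye': array([ 0.30398178, -0.08235835,  0.98717159]), 'attitude': array([-0.07542324,  0.71070441, -0.69641619,  0.06492357])} 0.9958046875
```

View pics/top0.png

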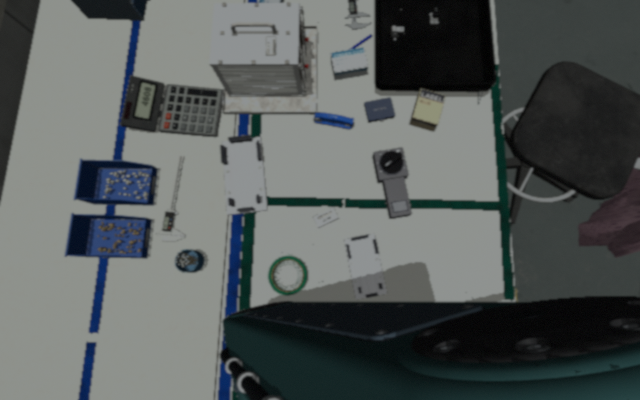

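View pics/scene0.png

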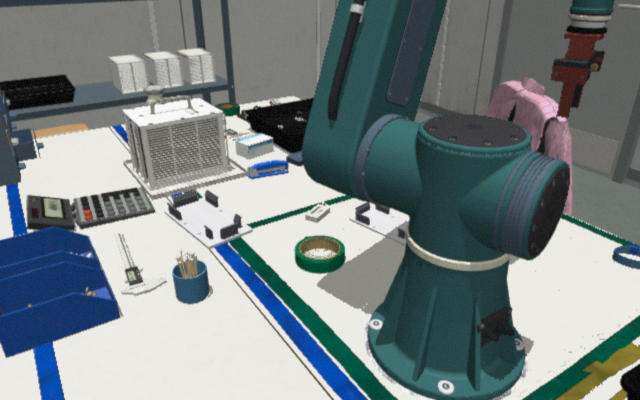

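Top view: the tester is at about (391,183), with its dial at (390,162). Two holder-like things are in view: A at (243,173) and B at (366,266). Next I'll measure both and enlarge them.

```bash
cat > h.py <<'E'
import numpy as np,cv2
from rig import manip
from scipy.spatial.transform import Rotation as R
def cal(n):
    c=manip.get_calibration(n);q=c['attitude'];return c['camera_matrix'],c['eye'],R.from_quat(q,scalar_first=True).as_matrix()
def ray(n,uv,z):
    K,e,M=cal(n);uv=np.atleast_2d(np.asarray(uv,float))
    r=np.c_[(uv-K[:2,2])/K[0,0],np.ones(len(uv))]@M.T
    return e+r*((z-e[2])/r[:,2])[:,None]
def proj(n,P):
    K,e,M=cal(n);p=(np.atleast_2d(P)-e)@M;return p[:,:2]/p[:,2:]*K[0,0]+K[:2,2]
def cloud(n,d):
    K,e,M=cal(n);v,u=np.mgrid[:400,:640]
    return e+(np.dstack([(u-K[0,2])/K[0,0],(v-K[1,2])/K[0,0],np.ones_like(d)])*d[...,None])@M.T
def rectify(p,n,x0,x1,y0,y1,z,s=1000):
    # picture of the plane at height z: up=+x, left=+y, s px/m
    W=[[x1,y1,z],[x1,y0,z],[x0,y0,z],[x0,y1,z]];w,h=(y1-y0)*s,(x1-x0)*s
    H=cv2.getPerspectiveTransform(proj(n,W).astype(np.float32),np.float32([[0,0],[w,0],[w,h],[0,h]]))
    return cv2.warpPerspective(p,H,(int(w),int(h)),flags=cv2.INTER_CUBIC)
E
python3 - <<'E'
from h import *
p=np.load('top0.npz')['p'];d=np.load('top0.npz')['d'];C=cloud('top',d)
for uv in[(243,173),(366,266),(391,183),(390,162),(398,200),(300,180),(450,150)]:
    print(uv,C[uv[1],uv[0]].round(3),ray('top',uv,0)[0].round(3))
a=cv2.resize(p[125:220,215:275],None,fx=6,fy=6,interpolation=2)
b=cv2.resize(p[225:305,335:395],None,fx=6,fy=6,interpolation=2)
c=cv2.resize(p[140:220,360:425],None,fx=6,fy=6,interpolation=2)
o=np.zeros((570,1110,3),np.uint8)
for i,x in zip((0,360,720),(a,b,c)):o[:x.shape[0],i:i+x.shape[1]]=x
o=cv2.convertScaleAbs(o,alpha=1.5)
cv2.imwrite('pics/crop1.png',cv2.resize(o,(800,411))[:,:,::-1])
E
```

```text
(243, 173) [0.561 0.168 0.008] [ 0.564  0.17  -0.   ]
(366, 266) [ 0.322 -0.164  0.007] [ 0.322 -0.165  0.   ]
(391, 183) [ 0.534 -0.226  0.037] [ 0.543 -0.231 -0.   ]
(390, 162) [ 0.579 -0.218  0.074] [ 0.602 -0.229  0.   ]
(398, 200) [ 0.49  -0.244  0.033] [ 0.497 -0.249  0.   ]
(300, 180) [ 0.547  0.014 -0.001] [0.547 0.014 0.   ]
(450, 150) [ 0.638 -0.393  0.002] [ 0.639 -0.393  0.   ]
```

View pics/crop1.png

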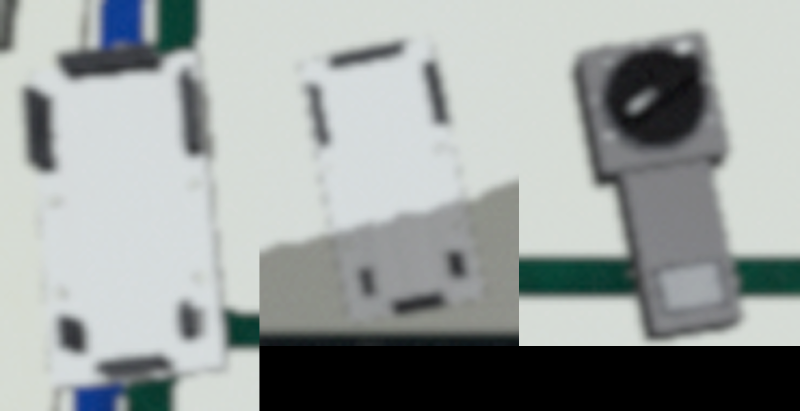

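Crop, all at one scale: left is A (top px 243,173), middle is B (366,266), right is the tester. A is clearly the larger holder, so it is the dock. Its wide head end points up in the image. On the tester, the dial's white nose line points lower left and the stud is at upper right of the head. Now the exact poses.

```bash
cat > m.py <<'E'
from h import *
def rect(xy):
    (c,(w,h),a)=cv2.minAreaRect((xy*1000).astype(np.float32));b=cv2.boxPoints(((c,(w,h),a)))
    e=[b[1]-b[0],b[2]-b[1]];l=max(e,key=np.linalg.norm);an=np.degrees(np.arctan2(l[1],l[0]));an=(an+90)%180-90
    return np.round(c,1),np.round(sorted((w,h)),1),round(float(an),2)
def comp(m,seed):
    n,l=cv2.connectedComponents(m.astype(np.uint8));v=l[seed[1]-6:seed[1]+7,seed[0]-6:seed[0]+7];v=v[v>0]
    return l==np.bincount(v).argmax()
def reg(C,c,r=.16):return np.hypot(C[...,0]-c[0],C[...,1]-c[1])<r
E
python3 - <<'E'
from m import *
f=np.load('top0.npz');p,d=f['p'],f['d'];C=cloud('top',d);z=C[...,2]
for nm,c,s in(('A',(.561,.168),(243,173)),('B',(.322,-.164),(366,255))):
    m=comp(reg(C,c)&(z>.0045)&(z<.013),s);print(nm,'plate',rect(C[m][:,:2]),np.median(z[m]),m.sum())
c=(.561,.168);m=reg(C,c,.13)&(z>.024)&(z<.05)&(p.max(2)<110)
n,l,st,ce=cv2.connectedComponentsWithStats(m.astype(np.uint8))
for i in range(1,n):
    if st[i,4]>8:
        q=C[l==i];print('stop',st[i,4],ce[i].round(1),q.mean(0).round(4),rect(q[:,:2]),np.percentile(q[:,2],90).round(4))
c=(.54,-.225)
m=comp(reg(C,c)&(z>.02),(391,185));print('tester',rect(C[m][:,:2]))
for a,b in((.030,.0375),(.0375,.046),(.048,.06),(.066,.08)):
    k=m&(z>a)&(z<b);print(a,k.sum(),np.median(z[k]).round(4),rect(C[k][:,:2]))
# from the scene view
f=np.load('scene0.npz');C2=cloud('scene',f['d']);z2=C2[...,2]
k=reg(C2,(.561,.168),.14)&(z2>.024)&(z2<.05)&(f['p'].max(2)<110);print('scene stops',k.sum(),np.percentile(z2[k],95),rect(C2[k][:,:2]))
k=reg(C2,(.561,.168),.05);print('scene plate z',np.median(z2[k]))
k=reg(C2,(.54,-.225),.1);print('tester in scene',k.sum(),np.percentile(z2[k],95) if k.any() else '')
# dial in the top picture: rectified at bar-top height
r=rectify(p,'top',.48,.68,-.30,-.15,.073,3000)
cv2.imwrite('pics/dial0.png',r[:,:,::-1])
E
```

```text
A plate (array([557.1, 164.5]), array([110.6, 205.8]), 8.19) 0.007984123603337556 2545
B plate (array([ 323.1, -163. ]), array([ 83.2, 153.9]), 12.12) 0.006419666513352573 1374
stop 107 [239.3 137.7] [0.6534 0.1789 0.0303] (array([654.2, 178.8]), array([12.4, 59.6]), -81.66) 0.0349
stop 57 [258.3 150.2] [0.6188 0.1255 0.0317] (array([620. , 125.6]), array([ 9.8, 48.1]), 6.57) 0.0359
stop 82 [222.7 153.8] [0.6072 0.2201 0.0309] (array([608.2, 220.6]), array([10.3, 50.4]), 9.38) 0.0352
stop 24 [257.9 198.6] [0.4874 0.1189 0.0314] (array([488.3, 119.2]), array([10., 18.]), 14.79) 0.0357
stop 36 [230.7 201.7] [0.478  0.1894 0.0306] (array([478.1, 189.3]), array([11., 19.]), 15.62) 0.0355
stop 49 [244.7 208.7] [0.4601 0.1515 0.0316] (array([460.4, 152.1]), array([ 9.7, 39.5]), -79.9) 0.0357
tester (array([ 537.7, -235.2]), array([ 81. , 179.4]), 10.96)
0.03 724 0.0356 (array([ 537.7, -235.2]), array([ 81. , 179.4]), 10.96)
0.0375 597 0.0396 (array([ 539.6, -234.5]), array([ 79.1, 175.7]), 10.51)
0.048 292 0.0549 (array([ 586.8, -226.1]), array([57.2, 57.5]), -2.01)
0.066 115 0.0729 (array([ 587.2, -225.8]), array([13.8, 53.3]), -49.89)
scene stops 369 0.034802952678761746 (array([553.7, 170.6]), array([102.7, 207.3]), 7.31)
scene plate z 0.00794166261628787
tester in scene 307 0.0014563731920762984
```

View pics/dial0.png

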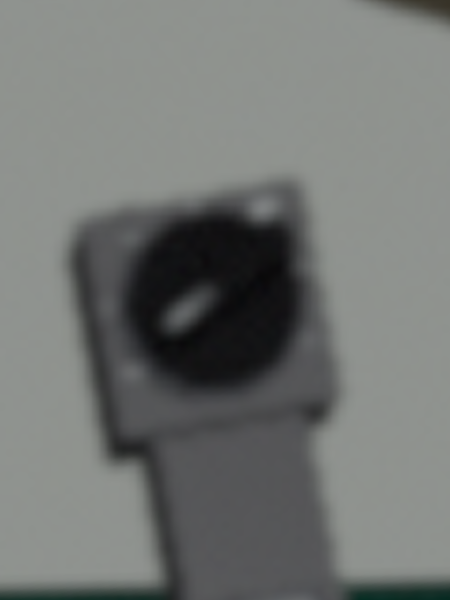

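```bash
cat >> h.py <<'E'
def togo(x,y,z,yaw):
    s=manip.observe();M=R.from_quat(s['tcp_rot'],scalar_first=True).as_matrix()
    now=np.degrees(np.arctan2(M[1,0],M[0,0]));dz=(now-yaw+180)%360-180
    print('t',round(s['t'],2),'pos',s['eef_pos'].round(4),'yaw',now.round(2),'tilt',np.degrees(np.arccos(-M[2,2])).round(2),'q',s['q'].round(2),'F',s['wrist_force'].round(1),'Tz',s['wrist_torque'].round(2),'w',round(s['grip_width'],4),'gf',round(s['grip_force'],1))
    print('shift',((np.array([x,y,z])-s['eef_pos'])@M).round(4),'turn',round(dz,2))
E
python3 - <<'E'
from m import *
f=np.load('top0.npz');p,d=f['p'],f['d'];C=cloud('top',d);z=C[...,2]
C2=cloud('scene',np.load('scene0.npz')['d'])
for Q in(C,C2):
    k=reg(Q,(.607,.172),.2)&(Q[...,2]>.09)&(Q[...,2]<.3);print('near dial',Q[k].min(0) if k.any() else 0,Q[k].max(0) if k.any() else 0, np.hypot(Q[k][:,0]-.607,Q[k][:,1]-.172).min() if k.any() else 0)
k=(C[...,0]>.35)&(C[...,0]<.7)&(C[...,1]>-.5)&(C[...,1]<.25)
print('max z in corridor',z[k].max())
# stop tops only
c=(.561,.168);m=reg(C,c,.13)&(z>.033)&(z<.04)
n,l,st,ce=cv2.connectedComponentsWithStats(m.astype(np.uint8))
for i in range(1,n):
    if st[i,4]>5: q=C[l==i];print(st[i,4],rect(q[:,:2]))
# handle axis: midline of handle-top points, two cuts
c0=np.array([.5377,-.2352]);a=np.radians(10.9);u=np.array([np.cos(a),np.sin(a)]);v=np.array([-u[1],u[0]])
m=reg(C,c0,.12)&(z>.033)&(z<.0375);L=(C[...,:2]-c0)@u;S=(C[...,:2]-c0)@v
for lo in(-.085,-.065,-.045,-.025):
    k=m&(L>lo)&(L<lo+.02);print(lo,np.percentile(S[k],[1,99]).round(4))
togo(.518,-.239,.30,10.9)
E
```

```text
near dial [0.78560527 0.08964919 0.0900522 ] [0.80679921 0.22562942 0.17652951] 0.1797811757563074
near dial [0.77988939 0.08028297 0.09007255] [0.80642565 0.22898735 0.17472891] 0.17300287601367872
max z in corridor 0.07641664536194348
29 (array([656. , 177.2]), array([ 5.6, 45.7]), -80.99)
18 (array([628., 125.]), array([ 5. , 32.6]), 10.01)
26 (array([601.1, 221.1]), array([ 5.2, 36.5]), 5.73)
7 (array([603.3, 120.7]), array([2.8, 8.6]), 3.73)
13 (array([489.6, 116.7]), array([ 3.1, 19. ]), 3.35)
12 (array([478.4, 192.2]), array([ 4.4, 18.8]), 12.2)
10 (array([457.6, 151.8]), array([ 4.6, 15.1]), -75.72)
6 (array([460.4, 135.7]), array([3.1, 7.4]), -83.83)
-0.085 [-0.0265  0.0272]
-0.065 [-0.027   0.0272]
-0.045 [-0.0264  0.0275]
-0.025 [-0.0264  0.0273]
t 0.1 pos [ 0.2044 -0.5638  0.4039] yaw 19.93 tilt 0.09 q [-1.34  0.36  1.51 -0.    1.27 -0.12] F [-0.7 -0.1  0.2] Tz [-0.01 -0.05 -0.01] w 0.0879 gf 0.0
shift [ 0.4055 -0.1983  0.1043] turn 9.03
```

Emit:
servo_tool(commands=[[[1,0.045,-0.022,0.012,3],[1,0.09,-0.044,0.023,6],[1,0.135,-0.066,0.035,9],[1,0.18,-0.088,0.046,9],[1,0.225,-0.11,0.058,9],[1,0.27,-0.132,0.07,9],[1,0.315,-0.154,0.08,9],[1,0.36,-0.176,0.092,9],[1,0.405,-0.198,0.104,9],[1,0.405,-0.198,0.104,9]]])

```text
t: 1.1
eef_pos: [0.5197, -0.2363, 0.2992]
tcp_rot: [-0.001, 0.995, 0.097, -0.0]
wrist_force: [-0.3, -0.9, -0.3]
grip_width: 0.0874
grip_force: 0.0
```

```bash
python3 -c "
from h import *
togo(.518,-.239,.187,10.9)"
```

```text
t 1.1 pos [ 0.5197 -0.2363  0.2992] yaw 11.13 tilt 0.14 q [-0.55  0.43  1.69  0.    1.02  0.83] F [-0.3 -0.9 -0.3] Tz [-0.02  0.03  0.  ] w 0.0874 gf 0.0
shift [-0.0022  0.0026  0.1122] turn 0.23
```

Emit:
servo_tool(commands=[[[1,0,0,0.03,0],[1,0,0,0.06,0],[1,0,0,0.08,0],[1,0,0,0.08,0],[1,0,0,0.08,0]]])

```text
t: 1.6
eef_pos: [0.5175, -0.2403, 0.2207]
tcp_rot: [-0.0, 0.995, 0.095, -0.0]
wrist_force: [-0.0, 0.3, 0.1]
grip_width: 0.0876
grip_force: 0.0
```

```bash
python3 -c "
from h import *
togo(.518,-.239,.187,10.9)
p,d=manip.capture('top')
cv2.imwrite('pics/g1.png',cv2.resize(p[120:230,340:450],None,fx=5,fy=5)[:,:,::-1])"
```

```text
t 1.6 pos [ 0.5175 -0.2403  0.2207] yaw 10.9 tilt 0.05 q [-0.56  0.54  1.75 -0.    0.85  0.82] F [-0.   0.3  0.1] Tz [ 0.06  0.07 -0.01] w 0.0876 gf 0.0
shift [ 0.0008 -0.0012  0.0337] turn -0.0
```

View pics/g1.png

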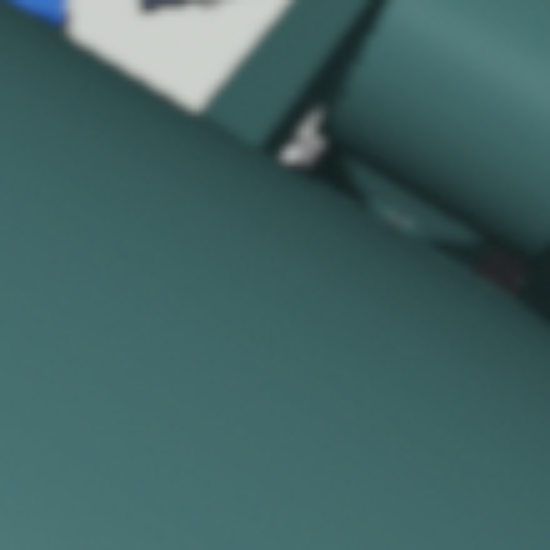

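The top view is blocked by the arm (the whole crop is green link), so I'll rely on the measured pose for this step.

Emit:
servo_tool(commands=[[[1,0.001,-0.001,0.015,0],[1,0.001,-0.001,0.03,0],[1,0.001,-0.001,0.034,0],[0.4,0.001,-0.001,0.034,0],[0.3,0.001,-0.001,0.034,0],[0,0.001,-0.001,0.034,0],[-0.5,0.001,-0.001,0.034,0],[-1,0.001,-0.001,0.034,0],[-1,0.001,-0.001,0.034,0],[-1,0.001,-0.001,0.034,0]]], force=30)

```text
t: 2.65
eef_pos: [0.5184, -0.2379, 0.1873]
tcp_rot: [-0.001, 0.995, 0.095, -0.0]
wrist_force: [0.5, 3.9, 5.1]
grip_width: 0.0561
grip_force: 30.0
```

```bash
python3 -c "
from h import *
togo(.518,-.239,.187,10.9)"
```

```text
t 2.65 pos [ 0.5184 -0.2379  0.1873] yaw 10.91 tilt 0.09 q [-0.55  0.59  1.77  0.    0.78  0.83] F [0.5 3.9 5.1] Tz [0.91 0.14 0.03] w 0.0561 gf 30.0
shift [-0.0006  0.001   0.0003] turn 0.01
```

Emit:
servo_tool(commands=[[[-1,0,0,-0.01,0],[-1,0,0,-0.03,0],[-1,0,0,-0.06,0],[-1,0,0,-0.09,0],[-1,0,0,-0.1,0],[-1,0,0,-0.1,0]]])

```text
t: 3.25
eef_pos: [0.519, -0.2391, 0.2882]
tcp_rot: [0.001, 0.995, 0.095, 0.001]
wrist_force: [-0.7, -0.0, -4.1]
grip_width: 0.0557
grip_force: 30.0
```

```bash
python3 -c "
from h import *
togo(.538,.162,.285,8.15)"
```

```text
t 3.25 pos [ 0.519  -0.2391  0.2882] yaw 10.93 tilt 0.19 q [-0.55  0.45  1.7  -0.    0.99  0.83] F [-0.7 -0.  -4.1] Tz [-0.03  0.12 -0.02] w 0.0557 gf 30.0
shift [ 0.0947 -0.3902  0.0025] turn 2.78
```

Emit:
servo_tool(commands=[[[-1,0.004,-0.015,0,0],[-1,0.012,-0.05,0,0],[-1,0.023,-0.095,0,1],[-1,0.034,-0.14,0,1],[-1,0.045,-0.185,0,2],[-1,0.056,-0.23,0,2],[-1,0.067,-0.275,0,2.8],[-1,0.077,-0.315,0,2.8],[-1,0.086,-0.352,0,2.8],[-1,0.092,-0.378,0,2.8]]])

```text
t: 4.25
eef_pos: [0.5356, 0.1529, 0.2847]
tcp_rot: [-0.0, 0.997, 0.072, -0.002]
wrist_force: [0.9, -0.8, -4.1]
grip_width: 0.056
grip_force: 30.0
```

Emit:
servo_tool(commands=[[[-1,0.002,-0.01,0.01,0],[-1,0.003,-0.012,0.02,0],[-1,0.003,-0.012,0.03,0],[-1,0.003,-0.012,0.03,0],[-1,0.003,-0.012,0.03,0]]])

```text
t: 4.75
eef_pos: [0.5382, 0.161, 0.2559]
tcp_rot: [0.0, 0.998, 0.07, -0.001]
wrist_force: [0.2, -0.6, -3.8]
grip_width: 0.056
grip_force: 30.0
```

Run:
```python
from m import *
togo(.538,.162,.195,8.15)
for n in('top','scene'):
    p,d=manip.capture(n);np.savez(n+'1.npz',p=p,d=d)
    C=cloud(n,d);k=reg(C,(.557,.165),.14)&(C[...,2]>.04);print(n,k.sum())
    if n=='scene':cv2.imwrite('pics/s1.png',cv2.resize(p[130:280,90:290],None,fx=4,fy=4)[:,:,::-1])
```

```text
t 4.75 pos [0.5382 0.161  0.2559] yaw 8.04 tilt 0.11 q [ 0.17  0.48  1.75 -0.    0.92  1.6 ] F [ 0.2 -0.6 -3.8] Tz [ 0.04 -0.02 -0.  ] w 0.056 gf 30.0
shift [ 0.     -0.0011  0.0609] turn -0.11
top 11246
scene 10896
```

View pics/s1.png

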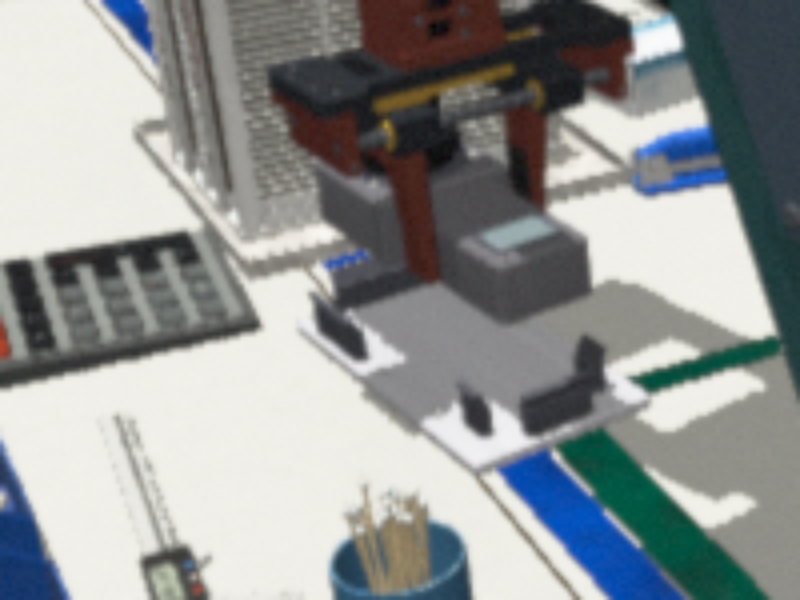

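Scene view: the tester hangs level over holder A with its handle end (crop 530,270) towards the near end stop (560,405). I'll compare tester and holder in this one view before lowering.

Run:
```python
from m import *
a=np.radians(8.15);u=np.array([np.cos(a),np.sin(a)]);v=np.array([-u[1],u[0]]);c0=np.array([.5572,.1649])
for n in('scene','top'):
    f=np.load(n+'1.npz');C=cloud(n,f['d']);z=C[...,2]
    X=(C[...,:2]-c0)@u*1000;Y=(C[...,:2]-c0)@v*1000
    print(n)
    k=(abs(X)<120)&(abs(Y)<45)&(z>.100)&(z<.109)&(X<-40);print('handle top z',np.median(z[k]) if k.any() else 0,k.sum())
    if k.any():
        print(' end x pct',np.percentile(X[k],[1,3,50]).round(1))
        for lo in(-85,-75,-65,-55):
            j=k&(X>lo)&(X<lo+10);print(lo,j.sum(),np.percentile(Y[j],[2,98]).round(1) if j.sum()>5 else '')
    k=(abs(Y)<25)&(z>.075)&(z<.1)&(X<-80);print(' end face x',np.median(X[k]) if k.any() else 0,k.sum())
    k=(abs(X+50)<30)&(z>.078)&(z<.098)&(Y>20);print(' +y side',np.median(Y[k]) if k.any() else 0,k.sum())
    d=(f['p'].max(2)<110)&(z>.016)&(z<.038)
    for nm,b in(('end stop',(X<-90)&(abs(Y)<40)),('head stop',(X>90)&(abs(Y)<40)),('cheek h+',(Y>30)&(X<-55)),('cheek h-',(Y<-30)&(X<-55)),('cheek+',(Y>35)&(X>20)&(X<90)),('cheek-',(Y<-35)&(X>20)&(X<90))):
        k=d&b&(abs(X)<115)&(abs(Y)<62)
        if k.sum()>5:print(nm,k.sum(),'x',np.percentile(X[k],[3,97]).round(1),'y',np.percentile(Y[k],[3,97]).round(1))
f=np.load('scene1.npz');C=cloud('scene',f['d']);z=C[...,2];k=comp(reg(C,(.557,.165),.16)&(z>.0045)&(z<.013),(195,222));print(rect(C[k][:,:2]))
```

```text
scene
handle top z 0.1050653593120836 349
 end x pct [-91.1 -90.2 -70.6]
-85 70 [-24.7  26.4]
-75 64 [-25.4  26.9]
-65 64 [-25.6  27.6]
-55 47 [-24.7  27.4]
 end face x -571.2729262639713 1228
 +y side 26.91617697163548 148
end stop 144 x [-103.9  -97.5] y [-13.8  23.7]
head stop 121 x [ 90.4 100.1] y [-8.2 32.2]
cheek h+ 50 x [-87.4 -67.3] y [36.7 43.4]
cheek h- 37 x [-86.1 -65.5] y [-35.1 -30.3]
cheek+ 74 x [30.7 75.3] y [49.1 56. ]
top
handle top z 0.1047912061278819 464
 end x pct [-89.1 -88.3 -65.3]
-85 95 [-32.8  22.1]
-75 91 [-31.  22.]
-65 92 [-31.6  20.2]
-55 95 [-32.5  20.6]
 end face x -89.78212204322617 81
 +y side 28.978618674864602 4
end stop 57 x [-101.8  -92.8] y [-19.1  17.3]
cheek h+ 15 x [-83.7 -76.7] y [30.5 39.6]
cheek h- 29 x [-83.5 -64.5] y [-39.9 -30.2]
cheek- 7 x [77.1 81.7] y [-51.9 -43.1]
(array([553.8, 168.3]), array([110.1, 209.7]), 8.3)
```

Compared with the holder, the tester sits about 4 mm too far to −y and about 1 mm too far to +x. Both views agree on this; the rest is camera bias. I'll correct, lower partway, and measure again.

Emit:
servo_tool(commands=[[[-1,-0.001,-0.0043,0.005,0],[-1,-0.001,-0.0043,0.015,0],[-1,-0.001,-0.0043,0.018,0],[-1,-0.001,-0.0043,0.018,0],[-1,-0.001,-0.0043,0.018,0]]])

```text
t: 5.35
eef_pos: [0.5369, 0.1663, 0.2385]
tcp_rot: [-0.0, 0.997, 0.071, -0.0]
wrist_force: [0.1, -0.2, -3.9]
grip_width: 0.0556
grip_force: 30.0
```

```bash
cat > rel.py <<'E'
from m import *
togo(.5375,.166,.195,8.15)
a=np.radians(8.15);u=np.array([np.cos(a),np.sin(a)]);v=np.array([-u[1],u[0]]);c0=np.array([.5572,.1649])
for n in('scene','top'):
    fs=[manip.capture(n) for _ in range(4)];p=fs[0][0];C=np.mean([cloud(n,d) for _,d in fs],0);np.savez(n+'2.npz',p=p,d=fs[0][1])
    z=C[...,2]
    X=(C[...,:2]-c0)@u*1000;Y=(C[...,:2]-c0)@v*1000
    k=(X>-120)&(X<-40)&(abs(Y)<45)&(z>.05)&(z<.12);zt=np.median(z[k&(z>np.percentile(z[k],50))])
    k=k&(abs(z-zt)<.004);print(n,'top z',zt.round(4),'end x',np.percentile(X[k],[1,3]).round(1))
    for lo in(-85,-70,-55):
        j=k&(X>lo)&(X<lo+15);print(lo,j.sum(),np.percentile(Y[j],[2,98]).round(1),(np.percentile(Y[j],[2,98]).sum()/2).round(1))
    k=(abs(X+60)<25)&(z>zt-.027)&(z<zt-.006)&(Y>20)&(Y<36);print('+y side',np.median(Y[k]) if k.any() else 0,k.sum())
    k=(abs(X+60)<25)&(z>zt-.027)&(z<zt-.006)&(Y<-20)&(Y>-40);print('-y side',np.median(Y[k]) if k.any() else 0,k.sum())
    k=(abs(Y)<20)&(z>zt-.027)&(z<zt-.006)&(X<-84)&(X>-97);print('end face',np.median(X[k]) if k.any() else 0,k.sum())
    d=(p.max(2)<110)&(z>.016)&(z<.038)
    for nm,b in(('end stop',(X<-90)&(abs(Y)<40)),('cheek h+',(Y>26)&(X<-55)),('cheek h-',(Y<-26)&(X<-55))):
        k=d&b&(abs(X)<115)&(abs(Y)<62)
        if k.sum()>5:print(nm,k.sum(),'x',np.percentile(X[k],[3,97]).round(1),'y',np.percentile(Y[k],[3,97]).round(1))
E
python3 rel.py
```

```text
t 5.35 pos [0.5369 0.1663 0.2385] yaw 8.13 tilt 0.02 q [0.18 0.51 1.76 0.   0.88 1.61] F [ 0.1 -0.2 -3.9] Tz [-0.02  0.06 -0.01] w 0.0556 gf 30.0
shift [0.0006 0.0004 0.0435] turn -0.02
scene top z 0.0874 end x [-90.4 -90. ]
-85 101 [-19.6  31.5] 6.0
-70 87 [-20.1  31.2] 5.6
-55 75 [-19.8  31.2] 5.7
+y side 31.839076369261537 101
-y side 0 0
end face -90.21829274695008 150
end stop 143 x [-102.9  -97.6] y [-14.4  23.8]
cheek h+ 52 x [-85.3 -67.5] y [35.7 43.7]
cheek h- 64 x [-85.3 -64.9] y [-34.8 -26.6]
top top z 0.0884 end x [-88.4 -87.6]
-85 134 [-25.1  27. ] 0.9
-70 129 [-25.9  25.9] 0.0
-55 130 [-26.5  27.5] 0.5
+y side 0 0
-y side -27.118224819127036 31
end face -89.34680140966783 31
end stop 55 x [-101.9  -93.1] y [-19.4  17.9]
cheek h+ 6 x [-83.5 -81.4] y [31.7 38.9]
cheek h- 24 x [-83.6 -65.1] y [-39.3 -29.9]
```

Emit:
servo_tool(commands=[[[-1,-0.0007,0.0007,0.006,0],[-1,-0.0007,0.0007,0.012,0],[-1,-0.0007,0.0007,0.018,0],[-1,-0.0007,0.0007,0.023,0],[-1,-0.0007,0.0007,0.028,0],[-1,-0.0007,0.0007,0.032,0],[-1,-0.0007,0.0007,0.035,0],[-1,-0.0007,0.0007,0.035,0]]])

```text
t: 6.55
eef_pos: [0.5361, 0.1655, 0.2032]
tcp_rot: [-0.0, 0.997, 0.071, -0.0]
wrist_force: [-0.1, -0.4, -4.5]
grip_width: 0.0555
grip_force: 30.0
```

```bash
python3 -c "
from h import *
togo(.5365,.1655,.195,8.15)"
```

```text
t 6.55 pos [0.5361 0.1655 0.2032] yaw 8.13 tilt 0.04 q [0.18 0.56 1.78 0.   0.8  1.61] F [-0.1 -0.4 -4.5] Tz [ 0.03  0.05 -0.02] w 0.0555 gf 30.0
shift [0.0004 0.0001 0.0082] turn -0.02
```

No contact so far, with the underside about 8 mm above the plate.

Emit:
servo_tool(commands=[[[-1,0,0,0.002,0],[-1,0,0,0.004,0],[-1,0,0,0.0055,0],[-1,0,0,0.0065,0],[-1,0,0,0.007,0],[-1,0,0,0.0075,0],[-1,0,0,0.008,0],[-1,0,0,0.008,0]]])

```text
t: 7.35
eef_pos: [0.5363, 0.1655, 0.1957]
tcp_rot: [-0.0, 0.997, 0.071, -0.0]
wrist_force: [-0.3, 0.2, -4.3]
grip_width: 0.0559
grip_force: 30.0
```

```bash
python3 -c "
from h import *
togo(.5365,.1655,.195,8.15)"
```

```text
t 7.35 pos [0.5363 0.1655 0.1957] yaw 8.13 tilt 0.01 q [0.18 0.57 1.79 0.   0.79 1.61] F [-0.3  0.2 -4.3] Tz [-0.01  0.11 -0.  ] w 0.0559 gf 30.0
shift [0.0002 0.0001 0.0007] turn -0.02
```

Emit:
servo_tool(commands=[[[-1,0,0,0.0004,0],[-1,0,0,0.0008,0],[-1,0,0,0.0012,0],[-1,0,0,0.0012,0]]])

```text
t: 7.75
eef_pos: [0.5363, 0.1655, 0.1953]
tcp_rot: [-0.0, 0.997, 0.071, 0.0]
wrist_force: [-2.5, -1.0, 4.8]
grip_width: 0.0559
grip_force: 30.0
```

Contact came at z 0.1953, which is exactly the seated height. Releasing and rising.

Emit:
servo_tool(commands=[[[0.3,0,0,0.0002,0],[0.5,0,0,0,0],[0.8,0,0,0,0],[0.8,0,0,0,0],[0.8,0,0,-0.02,0],[0.8,0,0,-0.06,0],[0.8,0,0,-0.1,0],[0.8,0,0,-0.13,0],[0.8,0,0,-0.13,0],[0.8,0,0,-0.13,0]]])

```text
t: 8.75
eef_pos: [0.5364, 0.1655, 0.325]
tcp_rot: [-0.0, 0.997, 0.071, 0.001]
wrist_force: [0.1, -0.2, 0.1]
grip_width: 0.0793
grip_force: 0.0
```

Run:
```python
from m import *
togo(.606,.173,.30,128.2)
a=np.radians(8.15);u=np.array([np.cos(a),np.sin(a)]);v=np.array([-u[1],u[0]]);c0=np.array([.5572,.1649])
for n in('scene','top'):
    fs=[manip.capture(n) for _ in range(3)];p=fs[0][0];np.savez(n+'3.npz',p=p,d=fs[0][1]);C=np.mean([cloud(n,d) for _,d in fs],0);z=C[...,2]
    X=(C[...,:2]-c0)@u*1000;Y=(C[...,:2]-c0)@v*1000;k0=(abs(X)<100)&(abs(Y)<50)
    for a_,b_ in((.040,.0465),(.0465,.052),(.058,.067),(.076,.085)):
        k=k0&(z>a_)&(z<b_);print(n,a_,k.sum(),np.median(z[k]).round(4) if k.any() else '',np.c_[X[k],Y[k]].min(0).round(1) if k.any() else '',np.c_[X[k],Y[k]].max(0).round(1) if k.any() else '',rect(C[k][:,:2]) if k.sum()>5 else '')
    if n=='scene':o=cv2.resize(p[150:250,120:250],None,fx=4,fy=4)
    else:o2=cv2.resize(p[120:220,205:285],None,fx=4,fy=4)
cv2.imwrite('pics/s3.png',cv2.resize(np.hstack([o,o2]),None,fx=.95,fy=.95)[:,:,::-1])
```

```text
t 8.75 pos [0.5364 0.1655 0.325 ] yaw 8.13 tilt 0.09 q [0.18 0.39 1.69 0.   1.06 1.61] F [ 0.1 -0.2  0.1] Tz [ 0.01  0.03 -0.  ] w 0.0793 gf 0.0
shift [0.0699 0.0025 0.0251] turn -120.07
scene 0.04 727 0.0439 [-91.8 -36.2] [85.9 44.2] (array([553.7, 168.4]), array([ 80.4, 177.8]), 8.2)
scene 0.0465 298 0.0481 [  7.8 -34.9] [84.7 43.4] (array([602.1, 175.1]), array([76.2, 78.5]), -82.96)
scene 0.058 199 0.0628 [ 18.4 -23.8] [74.5 33.3] (array([599.1, 178. ]), array([48.2, 59.3]), 66.1)
scene 0.076 86 0.0806 [ 31.4 -20.7] [64.2 27.6] (array([604. , 175.3]), array([13.7, 54.7]), -52.93)
top 0.04 759 0.044 [-90.5 -34.6] [23.4 39.3] (array([521.3, 166.2]), array([ 74.8, 112. ]), 3.7)
top 0.0465 28 0.0472 [-79.7 -13.8] [24.6 36.6] (array([527.9, 171.3]), array([ 30.9, 110.6]), 19.86)
top 0.058 32 0.0628 [19.7  1.8] [62.1 26.3] (array([595.6, 184.9]), array([23.9, 43. ]), 9.67)
top 0.076 62 0.081 [33.5 -3.2] [55.5 21.6] (array([599.3, 180.1]), array([13. , 30.1]), -52.44)
```

View pics/s3.png

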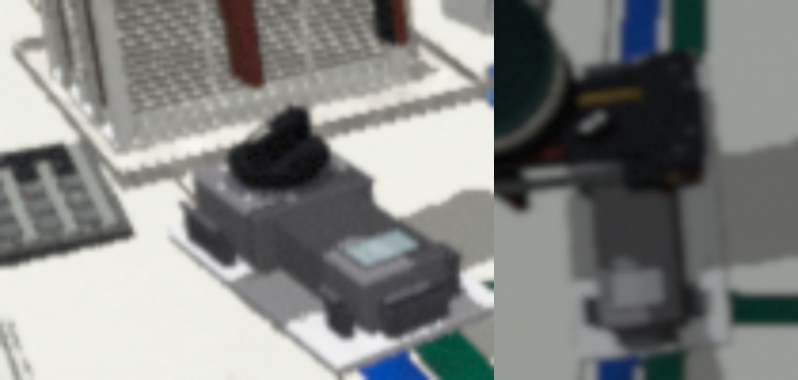

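Seated: in the scene crop the handle top is at z 0.044 and the head top at 0.048, both 8 mm above the bench-lying values, and the sides lie between the cheeks. Bar yaw is about 128°. Moving over the dial.

Emit:
servo_tool(commands=[[[0,0.02,0,0,-8.5],[0,0.04,0,0,-17],[0,0.06,0,0,-25.5],[0,0.0694,0,0,-34],[0,0.0694,0,0,-42.5],[0,0.0694,0,0,-51],[0,0.0694,0,0,-59.5],[0,0.0694,0,0,-68],[0,0.0694,0,0,-76.5],[0,0.0694,0,0,-85]]])

```text
t: 10.05
eef_pos: [0.6049, 0.1753, 0.3235]
tcp_rot: [-0.001, 0.685, 0.728, -0.001]
wrist_force: [-0.5, -0.3, 0.8]
grip_width: 0.0439
grip_force: 0.0
```

Emit:
servo_tool(commands=[[[-0.1,0,0,0.01,-8.5],[-0.1,0,0,0.02,-17],[-0.1,0,0,0.03,-25.5],[-0.1,0,0,0.04,-35],[-0.1,0,0,0.05,-35],[-0.1,0,0,0.05,-35],[-0.1,0,0,0.05,-35]]])

```text
t: 10.75
eef_pos: [0.6049, 0.1753, 0.274]
tcp_rot: [-0.0, 0.439, 0.899, -0.0]
wrist_force: [0.0, 1.1, 0.1]
grip_width: 0.0393
grip_force: 0.0
```

```bash
python3 -c "
from h import *
togo(.605,.1754,.247,128.1)
p,d=manip.capture('scene')
cv2.imwrite('pics/s4.png',cv2.resize(p[110:240,110:270],None,fx=4.5,fy=4.5)[:,:,::-1])"
```

```text
t 10.75 pos [0.6049 0.1753 0.274 ] yaw 127.96 tilt 0.05 q [ 0.17  0.54  1.57  0.    1.03 -0.49] F [0.  1.1 0.1] Tz [-0.01 -0.13  0.01] w 0.0393 gf 0.0
shift [0.     0.0001 0.027 ] turn -0.14
```

View pics/s4.png

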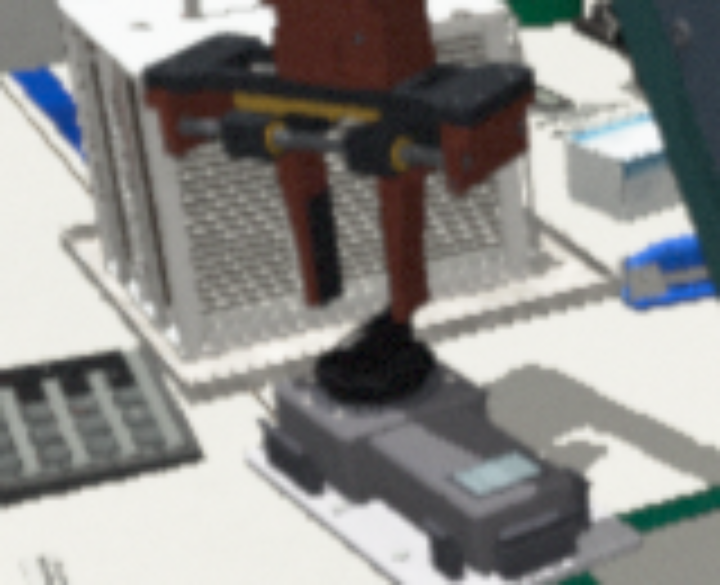

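The open fingers (crop 320,290 and 405,300) straddle the bar, so I'll lower and close.

Emit:
servo_tool(commands=[[[-0.1,0,0,0.01,0],[-0.1,0,0,0.02,0],[-0.1,0,0,0.026,0],[-0.1,0,0,0.0265,0],[-0.4,0,0,0.0265,0],[-0.6,0,0,0.0265,0],[-0.8,0,0,0.0265,0],[-1,0,0,0.0265,0],[-1,0,0,0.0265,0],[-1,0,0,0.0265,0]]], force=35)

```text
t: 11.8
eef_pos: [0.6051, 0.1753, 0.2483]
tcp_rot: [0.0, 0.437, 0.899, 0.0]
wrist_force: [0.9, -0.3, 1.9]
grip_width: 0.0138
grip_force: 35.0
```

```bash
python3 -c "
from h import *
togo(.605,.1754,.2395,128.1)"
```

```text
t 11.8 pos [0.6051 0.1753 0.2483] yaw 128.13 tilt 0.03 q [ 0.17  0.57  1.59  0.    0.98 -0.49] F [ 0.9 -0.3  1.9] Tz [-0.09 -0.05 -0.02] w 0.0138 gf 35.0
shift [ 0.0001 -0.0001  0.0088] turn 0.03
```

Well centred: the bar is held with no side force. Now pressing stepwise.

Emit:
servo_tool(commands=[[[-1,0,0,0.002,0],[-1,0,0,0.004,0],[-1,0,0,0.006,0],[-1,0,0,0.007,0],[-1,0,0,0.0075,0],[-1,0,0,0.0075,0]]])

```text
t: 12.4
eef_pos: [0.6051, 0.1753, 0.2415]
tcp_rot: [0.0, 0.437, 0.899, 0.0]
wrist_force: [-3.1, -0.5, 7.9]
grip_width: 0.0138
grip_force: 35.0
```

Emit:
servo_tool(commands=[[[-1,0,0,0.0005,0],[-1,0,0,0.001,0],[-1,0,0,0.001,0]]])

```text
t: 12.7
eef_pos: [0.6051, 0.1753, 0.2406]
tcp_rot: [0.0, 0.437, 0.899, 0.0]
wrist_force: [-2.3, -0.0, 8.4]
grip_width: 0.0137
grip_force: 35.0
```

Emit:
servo_tool(commands=[[[-1,0,0,0.0005,0],[-1,0,0,0.001,0],[-1,0,0,0.001,0]]])

```text
t: 13.0
eef_pos: [0.6051, 0.1754, 0.2402]
tcp_rot: [0.0, 0.437, 0.899, 0.0]
wrist_force: [-4.1, -0.9, 13.3]
grip_width: 0.0139
grip_force: 35.0
```

The force rise shows it is home on the stop. I'll add a little preload, then start turning clockwise gently.

Emit:
servo_tool(commands=[[[-1,0,0,0.0004,0],[-1,0,0,0.0004,2],[-1,0,0,0.0004,5],[-1,0,0,0.0004,8],[-1,0,0,0.0004,11],[-1,0,0,0.0004,11]]])

```text
t: 13.6
eef_pos: [0.6051, 0.1753, 0.2402]
tcp_rot: [0.0, 0.522, 0.853, 0.0]
wrist_force: [-4.4, -1.3, 16.6]
grip_width: 0.0135
grip_force: 35.0
```

```bash
python3 -c "
from h import *
togo(.605,.1754,.2402,-31.9)"
```

```text
t 13.6 pos [0.6051 0.1753 0.2402] yaw 117.05 tilt 0.06 q [ 0.17  0.58  1.6  -0.    0.96 -0.3 ] F [-4.4 -1.3 16.6] Tz [-0.26  0.76  0.08] w 0.0135 gf 35.0
shift [ 0.0001 -0.      0.    ] turn 148.95
```

Only 0.08 N m, so it is unlocked and turning freely. Continuing.

Emit:
servo_tool(commands=[[[-1,0,0,0,5],[-1,0,0,0,10],[-1,0,0,0,15],[-1,0,0,0,20],[-1,0,0,0,25],[-1,0,0,0,30],[-1,0,0,0,35],[-1,0,0,0,40],[-1,0,0,0,45],[-1,0,0,0,50]]])

```text
t: 14.6
eef_pos: [0.6049, 0.1753, 0.2402]
tcp_rot: [0.0, 0.834, 0.552, 0.0]
wrist_force: [-5.1, -1.1, 17.4]
grip_width: 0.0137
grip_force: 35.0
```

```bash
python3 -c "
from h import *
togo(.605,.1754,.2402,-31.9)"
```

```text
t 14.6 pos [0.6049 0.1753 0.2402] yaw 66.94 tilt 0.03 q [ 0.17  0.58  1.6  -0.    0.96  0.58] F [-5.1 -1.1 17.4] Tz [-0.31  0.93  0.05] w 0.0137 gf 35.0
shift [ 0.0001  0.0001 -0.    ] turn 98.84
```

Emit:
servo_tool(commands=[[[-1,0,0,0,5],[-1,0,0,0,10],[-1,0,0,0,15],[-1,0,0,0,20],[-1,0,0,0,25],[-1,0,0,0,30],[-1,0,0,0,35],[-1,0,0,0,40],[-1,0,0,0,45],[-1,0,0,0,50]]])

```text
t: 15.6
eef_pos: [0.6047, 0.1754, 0.2402]
tcp_rot: [-0.0, 0.989, 0.147, 0.0]
wrist_force: [-5.2, -0.5, 18.2]
grip_width: 0.0135
grip_force: 35.0
```

```bash
python3 -c "
from h import *
togo(.605,.1754,.2402,-31.9)"
```

```text
t 15.6 pos [0.6047 0.1754 0.2402] yaw 16.93 tilt 0.02 q [0.17 0.58 1.6  0.   0.96 1.45] F [-5.2 -0.5 18.2] Tz [-0.2   1.08  0.04] w 0.0135 gf 35.0
shift [ 0.0002  0.0001 -0.    ] turn 48.83
```

Emit:
servo_tool(commands=[[[-1,0,0,0,6],[-1,0,0,0,12],[-1,0,0,0,18],[-1,0,0,0,24],[-1,0,0,0,30],[-1,0,0,0,36],[-1,0,0,0,42],[-1,0,0,0,46],[-1,0,0,0,48],[-1,0,0,0,48]]])

```text
t: 16.6
eef_pos: [0.6047, 0.1756, 0.2402]
tcp_rot: [-0.0, 0.964, -0.267, -0.0]
wrist_force: [-6.5, 0.2, 18.3]
grip_width: 0.0139
grip_force: 35.0
```

Run:
```python
from m import *
togo(.605,.1754,.2402,-31.9)
p,d=manip.capture('scene');C=cloud('scene',d);z=C[...,2]
k=reg(C,(.555,.168),.13)&(z>.041)&(z<.0465);print(rect(C[k][:,:2]),np.median(z[k]))
```

```text
t 16.6 pos [0.6047 0.1756 0.2402] yaw -30.94 tilt 0.03 q [0.17 0.58 1.6  0.   0.96 2.28] F [-6.5  0.2 18.3] Tz [-0.02  1.16 -0.07] w 0.0139 gf 35.0
shift [ 0.0003 -0.     -0.    ] turn 0.96
(array([551.1, 169.2]), array([ 82.5, 179.3]), 6.66) 0.044005781382829845
```

The tester took up its play (about 1.5° clockwise), so 2° more brings the bar onto the click. Then let it rise and release.

Emit:
servo_tool(commands=[[[-1,0,0,0,1],[-1,0,0,0,2],[-1,0,0,0,2]]])

```text
t: 16.95
eef_pos: [0.6047, 0.1756, 0.2402]
tcp_rot: [-0.0, 0.959, -0.283, -0.0]
wrist_force: [-4.7, -0.3, 16.8]
grip_width: 0.0134
grip_force: 35.0
```

```bash
python3 -c "
from h import *
togo(.605,.1754,.2475,-33)"
```

```text
t 16.95 pos [0.6047 0.1756 0.2402] yaw -32.89 tilt 0.04 q [0.17 0.58 1.6  0.   0.96 2.32] F [-4.7 -0.3 16.8] Tz [0.08 1.15 0.05] w 0.0134 gf 35.0
shift [ 0.0003  0.     -0.0073] turn 0.11
```

Emit:
servo_tool(commands=[[[-1,0,0,-0.002,0],[-1,0,0,-0.004,0],[-1,0,0,-0.006,0],[-1,0,0,-0.008,0],[-1,0,0,-0.009,0],[-1,0,0,-0.0095,0],[-1,0,0,-0.0095,0]]])

```text
t: 17.65
eef_pos: [0.6049, 0.1754, 0.2476]
tcp_rot: [-0.0, 0.959, -0.283, -0.0]
wrist_force: [-2.2, 2.3, 4.7]
grip_width: 0.0136
grip_force: 35.0
```

Emit:
servo_tool(commands=[[[-0.5,0,0,0,0],[-0.2,0,0,0,0],[-0.1,0,0,0,0],[-0.1,0,0,-0.02,0],[-0.1,0,0,-0.06,0],[-0.1,0,0,-0.1,0],[-0.1,-0.03,0,-0.13,0],[-0.1,-0.07,0.0,-0.16,0],[-0.1,-0.1,0,-0.16,0],[-0.1,-0.1,0,-0.16,0]]])

```text
t: 18.65
eef_pos: [0.5183, 0.231, 0.4087]
tcp_rot: [-0.001, 0.959, -0.282, -0.0]
wrist_force: [0.7, 0.4, 0.0]
grip_width: 0.0393
grip_force: 0.0
```

Run:
```python
from m import *
togo(.5,-.2,.4,8)
p,d=manip.capture('scene');C=cloud('scene',d);z=C[...,2]
for a,b in((.041,.0465),(.058,.067),(.076,.085)):
    k=reg(C,(.555,.168),.13)&(z>a)&(z<b);print(a,k.sum(),rect(C[k][:,:2]),np.median(z[k]).round(4))
```

```text
t 18.65 pos [0.5183 0.231  0.4087] yaw -32.74 tilt 0.06 q [0.3  0.31 1.58 0.   1.26 2.44] F [0.7 0.4 0. ] Tz [ 0.07 -0.02 -0.01] w 0.0393 gf 0.0
shift [0.2177 0.3725 0.0083] turn -40.74
0.041 688 (array([551.8, 169.8]), array([ 79. , 177.6]), 7.37) 0.044
0.058 205 (array([600.8, 175.8]), array([53.6, 57.4]), 69.83) 0.0628
0.076 81 (array([604.2, 174.6]), array([13.6, 61.7]), -30.81) 0.0805
```

Bar top is back up at 0.0805, skirt at 0.0628 and the handle is still at 0.044. Clearing the arm for a final look.

Emit:
servo_tool(commands=[[[-0.1,0.024,0.041,0,0],[-0.1,0.048,0.082,0,0],[-0.1,0.072,0.123,0,0],[-0.1,0.096,0.164,0,0],[-0.1,0.12,0.205,0,0],[-0.1,0.144,0.246,0,0],[-0.1,0.168,0.287,0,0],[-0.1,0.192,0.328,0,0],[-0.1,0.21,0.36,0,0],[-0.1,0.21,0.36,0,0]]])

```text
t: 19.7
eef_pos: [0.5022, -0.1922, 0.4069]
tcp_rot: [0.001, 0.958, -0.285, 0.0]
wrist_force: [-0.2, -0.1, 0.2]
grip_width: 0.0395
grip_force: 0.0
```

Run:
```python
from m import *
p,d=manip.capture('top');C=cloud('top',d);z=C[...,2]
for a,b in((.041,.0465),(.058,.067),(.076,.085)):
    k=reg(C,(.555,.168),.12)&(z>a)&(z<b);print(a,k.sum(),rect(C[k][:,:2]),np.median(z[k]).round(4))
p2,_=manip.capture('scene')
o=np.hstack([cv2.resize(p[120:220,205:285],None,fx=5,fy=5,interpolation=2),cv2.resize(p2[150:250,140:220],None,fx=5,fy=5,interpolation=2)])
cv2.imwrite('pics/f.png',cv2.convertScaleAbs(o,alpha=1.3)[:,:,::-1])
```

```text
0.041 809 (array([556.8, 165.1]), array([ 80.3, 180.8]), 8.04) 0.0441
0.058 259 (array([606. , 171.5]), array([58.3, 58.4]), -44.34) 0.0629
0.076 115 (array([605.6, 172. ]), array([14.5, 54.6]), -33.03) 0.0805
```

View pics/f.png

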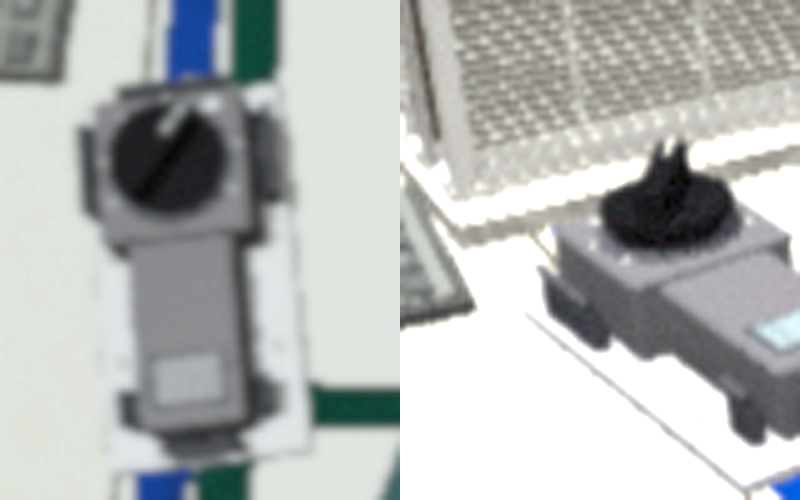

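The nose's white line (180,115) points at the stud (215,103), 41° clockwise of the tester's axis. The dial is up and the tester is seated between the stops.

```bash
python3 -c "
from rig import manip
print(manip.hand_in())"
```

```text
the job is handed in; nothing more can be done
None
```

The job is handed in at about 20 s: the tester sits fully down in the larger holder, its dial was pressed home, turned clockwise to the stud and has sprung up in that click, and the robot touches nothing.

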